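# Close a gelato tub with its double lid, then take the outer cover off

## Robot

A 6-joint arm with a two-finger parallel gripper is mounted at the origin on the work surface. World frame = base frame: x ahead of the robot, y to its left, z up, the work surface at z = 0. Lengths are in mm, angles in degrees, forces in N, time in s.
With the tool pointing down it reaches from about 350 to 850 mm from the base axis. Payload 8.1 kg.
Tool frame: the origin (TCP) lies midway between the tips of the shut fingers; the grasp point (between the pads) lies 19 mm behind it; z points along the fingers, y is the direction in which the jaws open and shut (so a half turn about z gives the same grasp; the last joint's range is limited). The gripper opens to 85 mm and grips with 20 to 120 N. Pads are 22 mm wide; open, the fingers measure 114 mm over their backs; the gripper's body (76 mm by 85 mm) begins 54 mm behind the grasp point. The pads swing forward as they close: fully open they stand 13 mm farther back than shut.
Start: joints at [-74.909, 7.471, 85.268, -0, 87.261, -4.893], TCP at [205.082, -563.867, 231.292] pointing down, gripper open.
Joint ranges: [-169.43, 169.43], [-51.17, 129.36], [1.28, 143.12], [-76.62, 256.62], [0, 156.53], [-152.29, 152.29]. Speed limits (degrees/s): [136.94, 136.94, 159.86, 180, 180, 180].

## Interface

Orientations are given as [roll, pitch, yaw] about the fixed x, y, z axes, in that order (R = Rz(yaw) Ry(pitch) Rx(roll)).
In Python, from bench import telemetry, snapshot, camera_params, job gives the robot as it stands. The module is installed in compiled form; this text tells all that it offers.
- The arm moves only by the shell command python3 -m jog 'ROWS' [FORCE]. ROWS is JSON, a list that holds one entry, the list of rows, each a list of 7 numbers: the shift along the tool's x, y, z in units of 50 mm (1.0 is 50 mm), then the turn, a rotation vector about the tool's x, y, z in units of 2 pi rad (1.0 is 2 pi rad), then the opening, from 0 (shut) to 1 (fully open). In form: [[[dx, dy, dz, rx, ry, rz, claw], ...]]. A call has 1 to 12 rows; each row shifts and turns the commanded pose from where the row before left it, along the tool's axes as they then stand; what a row does not reach is not made up. A row lasts 1/8 s, in which the tool goes at most 62.5 mm and 10.7 degrees, less where a joint would pass 70% of its speed; a pose out of reach is approached as far as the arm can. A call with a number of a shift or a turn outside -1 to 1 is refused whole. A call with a gripper value outside its range is refused whole. The fingers move at their own pace and stop on an object; FORCE is the grip in N (left out, the last holds). Time passes only in rows, so rows that do not move let the fingers close. It gives the time, the measured TCP pose, the force and the opening at its end, in the units of the state.
- telemetry.sense(): the state, without advancing time (a new reading comes with each control period).
- snapshot(name): name is "side" or "top" or "wrist"; returns (picture, depth): 420x560x3 uint8, red, green, blue; 420x560 float32, mm along the optical axis (not along the pixel's ray), 0 where there is no reading.
- camera_params(name): a dict with "K" (3x3 intrinsics, pixels), "extrinsics" (4x4, takes a point from camera to world coordinates). Camera axes: x right, y down, z forward; pixel columns grow to the right and rows downward; lengths in mm; the calibration is good to about 2 mm. The wrist camera is an equidistant fisheye: a pixel r from the principal point sees the ray r / f radians off the axis. A picture is of the moment at which its call begins: read the wrist's pose just before it. camera_params takes no time and is no camera call; for the wrist camera it gives the pose at the moment of the call.
- job.hand_in(): hands the job in, once; it reports no verdict.
The state is a dict: "time": time; "joint_pos": joint angles; "qd": joint speeds; "joint_efforts": joint torques, N m; "tool_pos": TCP position; "tcp_rot": TCP orientation; "ft_force": force on the tool from outside, world axes, zero at the start; "wrist_torque": the same for the moment, N m; "finger_gap": finger opening in mm.
Only numpy, scipy, OpenCV 4.12 (cv2) and the standard library are available. Lean on these libraries where they do the work, as an engineer would, in place of code of your own. Each camera call takes 0.05 s, during which the arm holds its last target. There are 200 camera calls.

## Task

Carry the double lid, both lids together, by the red knob of the inner lid to the open gelato tub, lower it until the inner lid sits fully home in the tub's mouth, and let go of the knob only then. Next take the metal outer lid by its black collar and lift it alone straight up, well clear of the red knob, leaving the inner lid seated in the tub. Finish while still holding the outer lid level and still above the tub; do not disturb the closed tub, the cup, the jar or the spatula.

Things in the scene. Friction and masses are not known exactly. Their poses are not given: they have to be found in the camera images.
- inner_lid: White plastic lid, loose, about 0.3 kg, hidden under the outer lid but for its red knob. Origin: centre of its underside (starts on the counter), z up. From there up: plug 124 mm wide, 0 to 12 mm (tapers to 112 mm at the foot); flange 144 mm wide, 12 to 17 mm; round knob 20 mm thick, 17 to 81 mm, its top 30 mm sticking out of the outer lid's collar. Lifting the knob lifts both lids.
- outer_lid: Round bare-metal lid 158 mm wide, loose, about 0.22 kg, lying unfastened on the inner lid's flange (3.5 mm side play). Origin: centre of its underside, 13 mm above the inner lid's origin when nested, z up. Plate top at 10 mm; black upright collar (tube round the knob), 44 mm outer, 30 mm inner width, 10 to 38 mm. Lifting the collar lifts this lid alone.
- knob_top (a point): Centre of the red knob's flat top, on the inner lid's axis, 81 mm above the inner lid's underside.
- collar_top (a point): Centre of the black collar's top edge, 38 mm above the outer lid's underside.
- open_tub: Open round steel tub, empty, fixed to the counter. Outer width 140 mm, mouth 130 mm (3 mm clearance all round the plug), rim 90 mm above the counter. Origin: centre of its underside on the counter, z up. With the inner lid home, its flange lies on the rim and its origin is 78 mm above this one.
- tub_mouth (a point): Centre of the open tub's mouth at rim height, 90 mm above the counter.
- closed_tub: A like steel tub, fixed, already closed with a flat blue lid with a small black knob; 114 mm high over all, 146 mm in diameter. Not part of the job. Origin: centre of its underside.
- cup: Yellow cup, loose, 68 mm in diameter, 70 mm high, bystander. Origin: centre of its underside.
- jar: Amber jar with a red cap, loose, 64 mm in diameter, 90 mm high, bystander. Origin: centre of its underside.
- spatula: Spatula, loose, 240 mm long, lying flat roughly along y, bystander. Origin: underside, about its middle; x along it towards the blade.
Things that resemble listed ones, but are neither listed nor needed, are in the scene too. Leave any orange look-alike of the inner_lid alone. What is shaped like the closed_tub but turquoise is not meant.

How it is judged (in metres and radians):
On the way:
1. the nested lids sit home in the open tub, outer lid still on the inner one, and the knob is let go (z of inner_lid in the frame of open_tub between 0.074 and 0.082 m and horizontal distance between inner_lid and open_tub below 0.008 m and angle between inner_lid's own z axis and vertical below 0.06 rad and z of outer_lid in the frame of inner_lid below 0.017 m and angle between outer_lid's own z axis and vertical below 0.08 rad and contact force between the fingers and inner_lid below 0.1 N and linear speed of inner_lid below 0.03 m/s), for 0.2 s.
At the end, for the whole second after the job is handed in: Inner lid home in the open tub (height within 4 mm, centre within 8 mm, tilt under 0.06 rad), not touched by fingers; outer lid held in the fingers, 90 mm or more above the inner lid's underside, within 80 mm of the tub's axis, tilt under 0.2 rad, still, resting on nothing (z of inner_lid in the frame of open_tub between 0.074 and 0.082 m and horizontal distance between inner_lid and open_tub below 0.008 m and angle between inner_lid's own z axis and vertical below 0.06 rad and z of outer_lid in the frame of inner_lid above 0.09 m and horizontal distance between outer_lid and open_tub below 0.08 m and angle between outer_lid's own z axis and vertical below 0.2 rad and linear speed of outer_lid below 0.03 m/s and contact force between the fingers and outer_lid above 1 N and contact force between each of the fingers, outer_lid and inner_lid below 0.1 N and contact force between outer_lid and open_tub below 0.1 N and contact force between outer_lid and closed_tub below 0.1 N); the arm keeps its last pose, push and grip.
It fails at once if the outer lid comes off the inner lid while the inner lid is not seated in the open tub (z of outer_lid in the frame of inner_lid above 0.028 m and (z of inner_lid in the frame of open_tub above 0.084 m or horizontal distance between inner_lid and open_tub above 0.012 m)).
It fails at once if the lid set is dropped: let go in the air or more than 20 mm above its seat (height (world z) of inner_lid above 0.098 m and contact force between the fingers and inner_lid below 0.05 N).
It fails at once if the closed tub is struck or leaned on with more than 15 N (contact force between closed_tub and anything else above 15 N).
It fails at once if the cup, the jar or the spatula is shoved more than 30 mm or knocked over (distance of any of cup, jar, spatula from where it was at the start of the episode above 0.03 m or angle between any of cup, jar's own z axis and vertical above 0.35 rad).
It also fails if it takes over 48 s, if anything falls off the work surface, if the arm or the gripper's body presses on something with over 40 N, if the wrist force passes 120 N, or if a joint passes its speed limit or range.

## Working session

There is one attempt and no reset: what is moved stays moved. The work goes in short steps, Python scripts to look and compute and a shell command to move; the robot and the scene stay as the last step left them, time stands still between calls to the robot, and variables do not carry over. Pictures are saved under pics/ and viewed, about 8 in all and at most 12, crops included, and the job is handed in when it is done.

```bash
mkdir -p pics; python3 - <<'E'
from bench import telemetry,snapshot,camera_params
import cv2,numpy as np
for n in("top","side"):
    p,d=snapshot(n); np.savez(f"pics/{n}0.npz",p=p,d=d); cv2.imwrite(f"pics/{n}0.png",p[...,::-1])
    c=camera_params(n); print(n,np.round(c["K"],1).tolist(),np.round(c["extrinsics"],3).tolist())
print(telemetry.sense())
E
```

```text
top [[387.7, 0.0, 280.3], [0.0, 387.7, 205.3], [0.0, 0.0, 1.0]] [[0.005, -0.997, 0.079, 467.69], [-1.0, -0.004, 0.01, 14.588], [-0.01, -0.079, -0.997, 832.205], [0.0, 0.0, 0.0, 1.0]]
side [[408.6, 0.0, 279.8], [0.0, 408.6, 204.7], [0.0, 0.0, 1.0]] [[-0.819, -0.453, 0.352, 244.993], [-0.574, 0.653, -0.494, 448.295], [-0.006, -0.607, -0.795, 748.296], [0.0, 0.0, 0.0, 1.0]]
{'time': 0.1, 'joint_pos': array([-7.49082057e+01,  7.50996242e+00,  8.53233108e+01,  2.22004524e-03,
        8.72606287e+01, -4.89401556e+00]), 'qd': array([ 0.02183469, -0.12856032, -0.13378496, -0.0134641 , -0.00589936,
        0.01871848]), 'joint_efforts': array([ 1.32339697e-03, -5.70950174e+01, -5.01942015e+01, -1.16773908e-04,
        8.07938719e-03,  4.82338658e-05]), 'tool_pos': array([ 204.97012213, -563.38553214,  230.35525658]), 'tcp_rot': array([-1.79906629e+02, -1.02202930e-02,  1.99856936e+01]), 'ft_force': array([-0.51039156,  0.2877446 , -0.16815867]), 'wrist_torque': array([ 0.01022965, -0.04638998, -0.05433384]), 'finger_gap': 85.31912979511696}
```

View pics/top0.png

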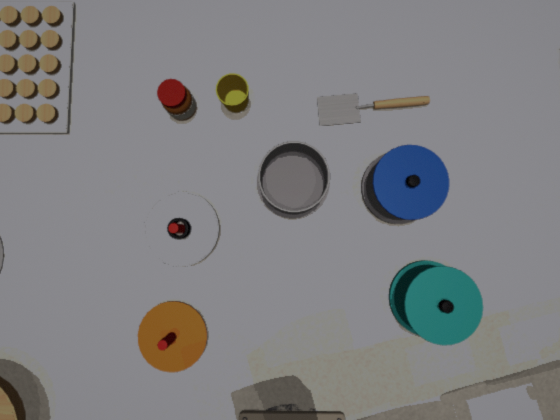

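View pics/side0.png

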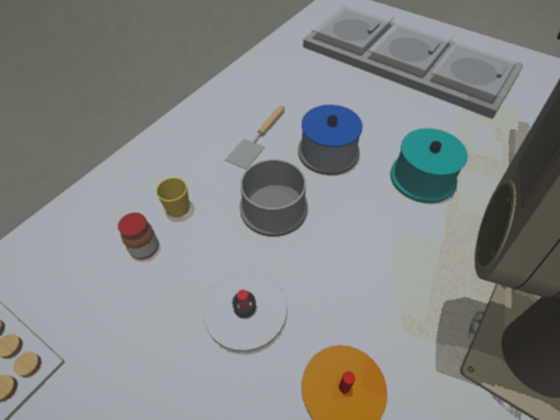

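Top view: the lid set is at about (183,229), with its red knob at (175,229). The open tub is at (293,178), the blue tub at (411,182), and the jar and cup at (175,97) and (232,92). The side view agrees, with the knob at (243,297) and the tub at (273,190).

```bash
cat >h.py <<'E'
import numpy as np,cv2
from bench import camera_params
def ray(n,u,v):
    c=camera_params(n);K=c["K"];E=np.array(c["extrinsics"])
    d=E[:3,:3]@np.array([(u-K[0][2])/K[0][0],(v-K[1][2])/K[1][1],1]);return E[:3,3],d
def plane(n,u,v,z):
    o,d=ray(n,u,v);return o+d*(z-o[2])/d[2]
def cross(a,b):
    A=[];B=[]
    for n,u,v in(a,b):
        o,d=ray(n,u,v);d=d/np.linalg.norm(d);P=np.eye(3)-np.outer(d,d);A.append(P);B.append(P@o)
    return np.linalg.lstsq(np.vstack(A),np.hstack(B),rcond=None)[0]
E
python3 - <<'E'
from h import *
box={"top":dict(knob=(160,210,200,250),tub=(250,135,335,220)),"side":dict(knob=(225,280,265,320),tub=(230,150,315,240))}
for n in box:
    f=np.load(f"pics/{n}0.npz");p,d=f["p"],f["d"];h=cv2.cvtColor(p,cv2.COLOR_RGB2HSV)
    E=np.array(camera_params(n)["extrinsics"]);K=np.array(camera_params(n)["K"])
    v,u=np.mgrid[:420,:560]
    P=(np.stack([(u-K[0,2])/K[0,0]*d,(v-K[1,2])/K[1,1]*d,d],-1)@E[:3,:3].T)+E[:3,3]
    def m(b,mask):
        x0,y0,x1,y1=b;o=np.zeros((420,560),bool);o[y0:y1,x0:x1]=mask[y0:y1,x0:x1];return o&(d>0)
    red=((h[...,0]<8)|(h[...,0]>172))&(h[...,1]>130)
    k=m(box[n]["knob"],red); t=k&(P[...,2]>76)&(P[...,2]<90)
    c=[u[t].mean(),v[t].mean()];print(n,"knobtop px",c,t.sum(),"z",np.percentile(P[...,2][k],[5,50,95]),plane(n,*c,81),"cloud",P[t].mean(0))
    r=m(box[n]["tub"],(abs(P[...,2]-90)<5)); q=P[r]
    q2=np.c_[2*q[:,:2],np.ones(len(q))];s=np.linalg.lstsq(q2,(q[:,:2]**2).sum(1),rcond=None)[0]
    print("tub cloud circle",s[:2],2*np.sqrt(s[2]+s[0]**2+s[1]**2),len(q),q[:,2].mean())
    # collar top
    kk=m(box[n]["knob"],(h[...,2]<90)&~red)&(abs(P[...,2]-51)<5); print("collar",P[kk].mean(0),np.ptp(P[kk],axis=0),kk.sum())
    if n=="top":
        for nm,b,z in(("jar",(150,75,200,125),90),("cup",(212,70,255,115),70),("closed",(360,140,455,230),100)):
            kk=m(b,P[...,2]>z-8);print(nm,(P[kk].min(0)+P[kk].max(0))/2,np.ptp(P[kk],axis=0))
E
```

```text
top knobtop px [np.float64(173.4578313253012), np.float64(227.710843373494)] 83 z [35.14604751 77.73205218 81.15051106] [482.83256477 229.46244519  81.        ] cloud [482.86717965 229.9074899   79.44420311]
tub cloud circle [583.42963119  -3.27512959] 135.04564692256002 481 88.70565147263065
collar [482.62160987 226.87568431  49.1727836 ] [40.54160496 42.49510927  6.18579955] 165
jar [750.18333821 239.38552274  87.13300982] [56.37792212 56.09589323 10.21560336]
cup [764.5693529  121.65012851  67.66502458] [67.39597641 65.21322258 11.28060204]
closed [ 572.53300103 -227.31223108  104.29429686] [142.97020002 145.03146144  24.547112  ]
side knobtop px [np.float64(242.14814814814815), np.float64(294.71604938271605)] 81 z [78.35471422 81.05343189 82.77648163] [480.87438036 234.11442142  81.        ] cloud [480.92339516 234.06272826  80.87960137]
tub cloud circle [ 5.83367080e+02 -2.70270392e-01] 135.25542216719975 468 89.1348231518749
collar [476.65931817 238.37845534  50.6218847 ] [39.885379   41.78272923  9.59992261] 189
```

```bash
python3 -m jog '[[[0,0,0,0,0,0.0278,1],[0,0,0,0,0,0.0278,1],[0.28,-0.8,0,0,0,0,1],[0.28,-0.8,0,0,0,0,1],[0.28,-0.8,0,0,0,0,1],[0.28,-0.8,0,0,0,0,1],[0.28,-0.8,0,0,0,0,1],[0.28,-0.8,0,0,0,0,1],[0.28,-0.8,0,0,0,0,1],[0.28,-0.8,0,0,0,0,1],[0.28,-0.8,0,0,0,0,1],[0.28,-0.8,0,0,0,0,1]]]' 40; python3 -m jog '[[[0.28,-0.8,0,0,0,0,1],[0.28,-0.8,0,0,0,0,1],[0.28,-0.8,0,0,0,0,1],[0.28,-0.8,0,0,0,0,1],[0.28,-0.8,0,0,0,0,1],[0.28,-0.8,0,0,0,0,1],[0.28,-0.8,0,0,0,0,1],[0.28,-0.8,0,0,0,0,1],[0.28,-0.8,0,0,0,0,1],[0.28,-0.8,0,0,0,0,1],[0,0,0,0,0,0,1],[0,0,0,0,0,0,1]]]'
```

```text
time: 1.6
tool_pos: [345.4, -162.5, 231.0]
tcp_rot: [-180.0, 0.0, -0.0]
ft_force: [0.4, 0.3, -0.0]
finger_gap: 85.3
time: 3.1
tool_pos: [485.1, 235.7, 230.7]
tcp_rot: [180.0, 0.1, -0.0]
ft_force: [0.2, -0.5, -0.4]
finger_gap: 85.7
```

```bash
python3 - <<'E'
from h import *
from bench import telemetry,snapshot
s=telemetry.sense();c=camera_params("wrist");print(np.round(c["K"],1).tolist(),np.round(c["extrinsics"],3).tolist(),s["tool_pos"])
p,d=snapshot("wrist");np.savez("pics/w1.npz",p=p,d=d);cv2.imwrite("pics/w1.png",p[...,::-1])
K=np.array(c["K"]);E=np.array(c["extrinsics"])
h=cv2.cvtColor(p,cv2.COLOR_RGB2HSV);red=(((h[...,0]<8)|(h[...,0]>172))&(h[...,1]>130)).astype(np.uint8)
n,l,st,ce=cv2.connectedComponentsWithStats(red)
for i in range(1,n):
    if st[i,4]>60:
        u,v=ce[i];dx,dy=u-K[0,2],v-K[1,2];r=np.hypot(dx,dy);t=r/K[0,0]
        q=E[:3,:3]@np.array([np.sin(t)*dx/r,np.sin(t)*dy/r,np.cos(t)]);print(st[i],ce[i],E[:3,3]+q*(81-E[2,3])/q[2])
E
```

```text
[[325.2, 0.0, 285.0], [0.0, 325.2, 212.0], [0.0, 0.0, 1.0]] [[0.0, -0.952, -0.305, 564.216], [-1.0, 0.0, -0.001, 235.091], [0.001, 0.305, -0.952, 372.347], [0.0, 0.0, 0.0, 1.0]] [485.08921904 235.65198008 230.68724911]
[276 175  25  34 585] [287.76923077 192.88717949] [489.3492816  232.26302108  81.        ]
[269 336  15  33 393] [276.10687023 351.956743  ] [297.7796388  245.29594976  81.        ]
```

View pics/w1.png

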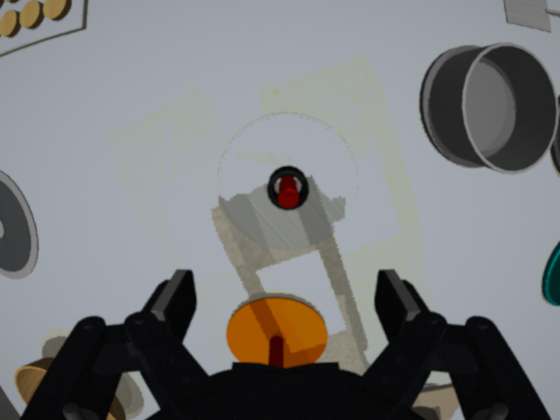

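The wrist view shows the knob's top disc at about (288,198) and the collar around (288,187). That puts the knob near (484,232), which agrees with the other two views.

```bash
python3 -m jog '[[[-0.02,0.04,0.5,0,0,0,1],[-0.02,0.04,0.5,0,0,0,1],[0,0,0.5,0,0,0,1],[0,0,0.5,0,0,0,1],[0,0,0.5,0,0,0,1],[0,0,0.5,0,0,0,1],[0,0,0.3,0,0,0,1],[0,0,0.24,0,0,0,1],[0,0,0,0,0,0,1],[0,0,0,0,0,0,1]]]' 40; python3 -m jog '[[[0,0,0,0,0,0,0],[0,0,0,0,0,0,0],[0,0,0,0,0,0,0],[0,0,0,0,0,0,0],[0,0,0,0,0,0,0],[0,0,0,0,0,0,0],[0,0,0,0,0,0,0],[0,0,0,0,0,0,0]]]' 60
```

```text
time: 4.4
tool_pos: [484.2, 232.2, 55.2]
tcp_rot: [-180.0, -0.1, -0.0]
ft_force: [1.1, 0.4, 0.3]
finger_gap: 85.2
time: 5.4
tool_pos: [483.7, 232.2, 54.5]
tcp_rot: [-180.0, -0.0, -0.0]
ft_force: [0.0, 2.5, 4.6]
finger_gap: 18.0
```

```bash
python3 -m jog '[[[0,0,-0.1,0,0,0,0],[0,0,-0.2,0,0,0,0],[0,0,-0.3,0,0,0,0],[0,0,-0.4,0,0,0,0],[0,0,-0.4,0,0,0,0],[0,0,-0.4,0,0,0,0],[0,0,-0.4,0,0,0,0],[0,0,-0.3,0,0,0,0],[0,0,-0.2,0,0,0,0],[0,0,0,0,0,0,0],[0,0,0,0,0,0,0]]]'; python3 - <<'E'
from h import *
from bench import telemetry,snapshot
a=[]
for n in("side","top","wrist"):
    p,d=snapshot(n);np.savez(f"pics/{n}2.npz",p=p,d=d);a.append(p[...,::-1])
cv2.imwrite("pics/c2.png",cv2.resize(np.hstack([a[0],a[2]]),(800,300)))
E
```

```text
time: 6.78
tool_pos: [483.0, 231.8, 188.4]
tcp_rot: [180.0, 0.1, -0.0]
ft_force: [0.1, -0.7, -6.2]
finger_gap: 18.2
```

View pics/c2.png

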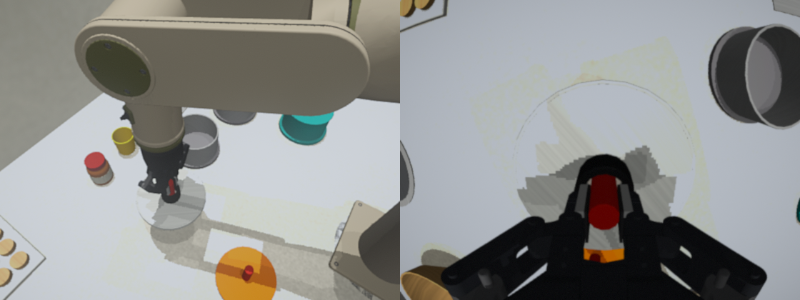

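The set is lifted off the counter, with about 6 N on the wrist. The knob sits between the pads in the wrist view, and the outer lid is still on the inner one. Next I'll cross-check the knob-to-tub offset with the wrist camera.

```bash
python3 - <<'E'
from h import *
from bench import telemetry
c=camera_params("wrist");K=np.array(c["K"]);E2=np.array(c["extrinsics"]);T2=telemetry.sense()["tool_pos"]
E1=E2.copy();E1[:3,3]=[564.216,235.091,372.347];E1[:3,:3]=[[0,-.952,-.305],[-1,0,-.001],[.001,.305,-.952]]
v,u=np.mgrid[:420,:560]
for f,E,zk in(("w1",E1,81),("wrist2",E2,T2[2]-54.5+81)):
    g=np.load(f"pics/{f}.npz");p,d=g["p"],g["d"]
    dx,dy=u-K[0,2],v-K[1,2];r=np.hypot(dx,dy)+1e-9;s=np.tan(r/K[0,0])
    P=np.stack([s*dx/r*d,s*dy/r*d,d],-1)@E[:3,:3].T+E[:3,3]
    h=cv2.cvtColor(p,cv2.COLOR_RGB2HSV);red=((h[...,0]<8)|(h[...,0]>172))&(h[...,1]>130)&(d>0)
    k=red&(abs(P[...,2]-zk)<4)&(u>250)&(u<330);print(f,"knob",(P[k].min(0)+P[k].max(0))/2,P[k].mean(0),np.ptp(P[k],axis=0),k.sum(),"pred z",zk)
    t=(abs(P[...,2]-90)<4)&(d>0)&(u>400)&(v<200);q=P[t];A=np.c_[2*q[:,:2],np.ones(len(q))];x=np.linalg.lstsq(A,(q[:,:2]**2).sum(1),rcond=None)[0]
    print("tub",x[:2],2*np.sqrt(x[2]+x[0]**2+x[1]**2),len(q))
print(T2)
E
```

```text
w1 knob [382.08145861 235.47946309  79.76146213] [483.12248474 231.85469027  80.05832037] [222.86138814  25.65479971   5.08161136] 344 pred z 81
tub [584.99206378  -1.02622507] 134.9799958772691 1429
wrist2 knob [483.70262628 231.09439394 214.43537559] [484.91632248 231.11275676 213.60536235] [20.05615117 18.46518088  7.20217438] 1421 pred z 214.81284271023554
tub [584.90467068  -0.62612356] 134.53231795659963 1232
[482.98683021 231.79108758 188.31284271]
```

```bash
python3 -m jog '[[[0.1,0.225,0,0,0,0,0],[0.2,0.46,0,0,0,0,0],[0.25,0.6,0,0,0,0,0],[0.3,0.7,0,0,0,0,0],[0.3,0.7,0,0,0,0,0],[0.3,0.7,0,0,0,0,0],[0.25,0.6,0,0,0,0,0],[0.2,0.46,0,0,0,0,0],[0.1,0.2,0,0,0,0,0],[0,0,0,0,0,0,0],[0,0,0,0,0,0,0],[0,0,0,0,0,0,0]]]'; python3 -m jog '[[[0,0,0,0,0,0,0],[0,0,0,0,0,0,0]]]'; python3 - <<'E'
from h import *
from bench import telemetry,snapshot
c=camera_params("wrist");K=np.array(c["K"]);E=np.array(c["extrinsics"]);T=telemetry.sense()["tool_pos"]
v,u=np.mgrid[:420,:560]
p,d=snapshot("wrist");dx,dy=u-K[0,2],v-K[1,2];r=np.hypot(dx,dy)+1e-9;s=np.tan(r/K[0,0])
P=np.stack([s*dx/r*d,s*dy/r*d,d],-1)@E[:3,:3].T+E[:3,3];zk=T[2]+26.5
h=cv2.cvtColor(p,cv2.COLOR_RGB2HSV);red=((h[...,0]<8)|(h[...,0]>172))&(h[...,1]>130)&(d>0)
k=red&(abs(P[...,2]-zk)<4)&(u>250)&(u<330);print("knob",(P[k].min(0)+P[k].max(0))/2,np.ptp(P[k],axis=0),zk,T)
# outer lid plate: top at zk-58
t=(abs(P[...,2]-(zk-58))<4)&(d>0);q=P[t];print(len(q),q.min(0),q.max(0))
p2,_=snapshot("side");cv2.imwrite("pics/c3.png",cv2.resize(np.hstack([p2,p])[...,::-1],(800,300)))
E
```

```text
time: 8.43
tool_pos: [583.2, 0.6, 189.3]
tcp_rot: [-180.0, 0.0, 0.0]
ft_force: [0.3, -0.3, -5.4]
finger_gap: 18.0
time: 8.68
tool_pos: [583.3, 0.0, 189.4]
tcp_rot: [-180.0, -0.0, 0.0]
ft_force: [-0.8, -0.1, -5.6]
finger_gap: 18.3
knob [584.35113677  -0.64360491 215.4577572 ] [19.52172685 18.43314922  7.10283116] 215.89040939537543 [5.83338177e+02 4.87523733e-02 1.89390409e+02]
35583 [504.25375921 -80.10804604 154.15933768] [662.56239868  77.66545117 161.86578654]
```

View pics/c3.png

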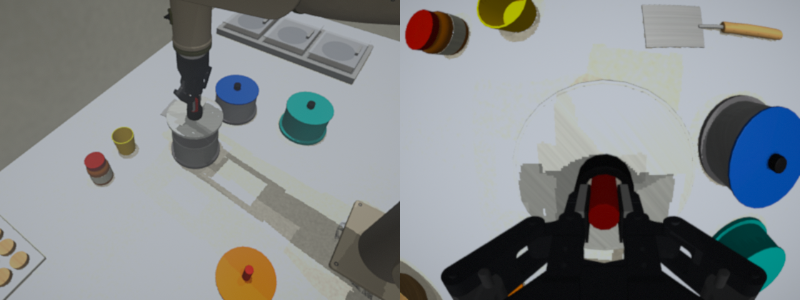

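The set is directly above the tub: knob at (584.4,-0.6) against the tub at (584.9,-0.8), both from the wrist camera. Lowering now.

```bash
python3 -m jog '[[[0,0,0.15,0,0,0,0],[0,0,0.2,0,0,0,0],[0,0,0.2,0,0,0,0],[0,0,0.15,0,0,0,0],[0,0,0.1,0,0,0,0],[0,0,0.06,0,0,0,0],[0,0,0,0,0,0,0],[0,0,0,0,0,0,0]]]'; python3 -m jog '[[[0,0,0.05,0,0,0,0],[0,0,0.05,0,0,0,0],[0,0,0.04,0,0,0,0],[0,0,0.04,0,0,0,0],[0,0,0.03,0,0,0,0],[0,0,0,0,0,0,0],[0,0,0,0,0,0,0]]]'
```

```text
time: 9.78
tool_pos: [583.7, -0.3, 146.7]
tcp_rot: [180.0, -0.0, -0.0]
ft_force: [0.3, -0.5, -5.3]
finger_gap: 18.1
time: 10.65
tool_pos: [583.5, -0.3, 135.9]
tcp_rot: [-180.0, -0.0, -0.0]
ft_force: [-0.2, -0.2, -5.7]
finger_gap: 18.5
```

```bash
python3 -m jog '[[[0,0,0.04,0,0,0,0],[0,0,0,0,0,0,0],[0,0,0,0,0,0,0]]]';python3 -m jog '[[[0,0,0.03,0,0,0,0],[0,0,0,0,0,0,0],[0,0,0,0,0,0,0]]]';python3 -m jog '[[[0,0,0.02,0,0,0,0],[0,0,0,0,0,0,0],[0,0,0,0,0,0,0]]]'
```

```text
time: 11.02
tool_pos: [583.4, -0.3, 133.8]
tcp_rot: [180.0, 0.0, -0.0]
ft_force: [-0.8, -0.4, -4.9]
finger_gap: 18.3
time: 11.4
tool_pos: [583.6, -0.4, 132.6]
tcp_rot: [180.0, -0.0, -0.0]
ft_force: [-0.7, 0.7, -2.3]
finger_gap: 18.0
time: 11.78
tool_pos: [583.6, -0.4, 132.6]
tcp_rot: [180.0, -0.0, -0.0]
ft_force: [-4.9, 0.3, 5.1]
finger_gap: 18.1
```

Contact came at the predicted height (132.6), with the load reversing to +5 N. Letting go.

```bash
python3 -m jog '[[[0,0,0,0,0,0,1],[0,0,0,0,0,0,1],[0,0,0,0,0,0,1],[0,0,0,0,0,0,1],[0,0,0,0,0,0,1],[0,0,0,0,0,0,1],[0,0,0,0,0,0,1],[0,0,0,0,0,0,1]]]'; python3 - <<'E'
from h import *
from bench import telemetry,snapshot
c=camera_params("wrist");K=np.array(c["K"]);E=np.array(c["extrinsics"]);T=telemetry.sense()["tool_pos"]
v,u=np.mgrid[:420,:560]
p,d=snapshot("wrist");dx,dy=u-K[0,2],v-K[1,2];r=np.hypot(dx,dy)+1e-9;s=np.tan(r/K[0,0])
P=np.stack([s*dx/r*d,s*dy/r*d,d],-1)@E[:3,:3].T+E[:3,3]
h=cv2.cvtColor(p,cv2.COLOR_RGB2HSV);red=((h[...,0]<8)|(h[...,0]>172))&(h[...,1]>130)&(d>0)
k=red&(abs(P[...,2]-159)<4)&(u>250)&(u<330);print("knob",(P[k].min(0)+P[k].max(0))/2,P[k][:,2].max(),T)
t=(abs(P[...,2]-101)<4)&(d>0)&(v>100);q=P[t];A=np.c_[q[:,:2]-q[:,:2].mean(0),np.ones(len(q))];print(len(q),q.min(0),q.max(0),"tilt fit",np.linalg.lstsq(A,q[:,2],rcond=None)[0])
t=(abs(P[...,2]-129)<3)&(d>0)&(h[...,2]<90)&(abs(P[...,0]-584)<30)&(abs(P[...,1])<30);print("collar",P[t].min(0),P[t].max(0),t.sum())
p2,_=snapshot("side");cv2.imwrite("pics/c4.png",cv2.resize(np.hstack([p2,p])[...,::-1],(800,300)))
E
```

```text
time: 12.78
tool_pos: [583.4, -0.3, 131.3]
tcp_rot: [-180.0, 0.0, -0.0]
ft_force: [-0.5, 0.9, 0.2]
finger_gap: 85.5
knob [584.51573628  -1.03310041 157.34956708] 159.68075319745498 [ 5.83388729e+02 -3.36145734e-01  1.31277675e+02]
40204 [ 505.51886228 -222.25416374   97.01028258] [662.61569353  77.77736255 104.99370147] tilt fit [ 1.16839044e-03 -2.78127336e-04  1.00075538e+02]
collar [566.98392773 -23.01336048 126.0017009 ] [605.87901187  20.41214635 131.91297908] 2334
```

View pics/c4.png

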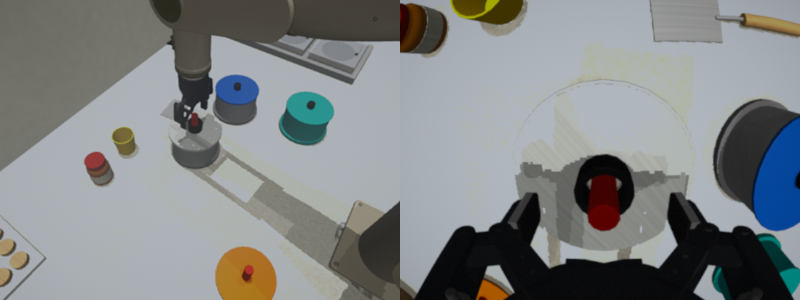

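The set is home: knob top at z 159, plate level at z 100, fingers off the knob. Now the collar.

```bash
python3 -m jog '[[[0.01,0.02,0.1,0,0,0,1],[0,0,0.15,0,0,0,1],[0,0,0.15,0,0,0,1],[0,0,0.1,0,0,0,1],[0,0,0.06,0,0,0,1],[0,0,0,0,0,0,1],[0,0,0,0,0,0,1]]]' 40; python3 -m jog '[[[0,0,0,0,0,0,0],[0,0,0,0,0,0,0],[0,0,0,0,0,0,0],[0,0,0,0,0,0,0],[0,0,0,0,0,0,0],[0,0,0,0,0,0,0],[0,0,0,0,0,0,0]]]' 50
```

```text
time: 13.75
tool_pos: [584.1, -1.3, 103.6]
tcp_rot: [180.0, -0.0, -0.0]
ft_force: [-0.4, -0.4, -0.8]
finger_gap: 85.6
time: 14.62
tool_pos: [584.2, -1.3, 103.8]
tcp_rot: [180.0, -0.0, -0.0]
ft_force: [-0.2, 0.1, 5.5]
finger_gap: 42.0
```

```bash
python3 -m jog '[[[0,0,-0.05,0,0,0,0],[0,0,-0.1,0,0,0,0],[0,0,-0.1,0,0,0,0],[0,0,0,0,0,0,0],[0,0,0,0,0,0,0]]]'; python3 -m jog '[[[0,0,-0.1,0,0,0,0],[0,0,-0.2,0,0,0,0],[0,0,-0.3,0,0,0,0],[0,0,-0.3,0,0,0,0],[0,0,-0.3,0,0,0,0],[0,0,-0.3,0,0,0,0],[0,0,-0.3,0,0,0,0],[0,0,-0.2,0,0,0,0],[0,0,-0.1,0,0,0,0],[0,0,0,0,0,0,0],[0,0,0,0,0,0,0],[0,0,0,0,0,0,0]]]'; python3 - <<'E'
from h import *
from bench import telemetry,snapshot
c=camera_params("wrist");K=np.array(c["K"]);E=np.array(c["extrinsics"]);T=telemetry.sense()["tool_pos"]
v,u=np.mgrid[:420,:560]
p,d=snapshot("wrist");dx,dy=u-K[0,2],v-K[1,2];r=np.hypot(dx,dy)+1e-9;s=np.tan(r/K[0,0])
P=np.stack([s*dx/r*d,s*dy/r*d,d],-1)@E[:3,:3].T+E[:3,3];z=100+T[2]-103.8
t=(abs(P[...,2]-z)<8)&(d>0)&(v>100);q=P[t];A=np.c_[q[:,:2]-q[:,:2].mean(0),np.ones(len(q))];print(z,T,len(q),q.min(0),q.max(0),"tilt fit",np.linalg.lstsq(A,q[:,2],rcond=None)[0])
p2,d2=snapshot("side");cv2.imwrite("pics/c5.png",np.hstack([p2[60:300,100:350],p[100:340,150:450]])[...,::-1])
E
```

```text
time: 15.25
tool_pos: [583.9, -1.3, 115.8]
tcp_rot: [-180.0, -0.0, -0.0]
ft_force: [-0.2, -0.5, -2.3]
finger_gap: 42.1
time: 16.75
tool_pos: [583.5, -1.3, 220.1]
tcp_rot: [-180.0, 0.1, -0.0]
ft_force: [-0.1, -0.3, -2.7]
finger_gap: 42.0
216.26002933359865 [583.52154194  -1.28886218 220.06002933] 43332 [516.5668831  -81.0557993  210.58954806] [662.26351724  76.37383566 224.25230553] tilt fit [-1.86681355e-03 -4.48065774e-04  2.16354284e+02]
```

View pics/c5.png

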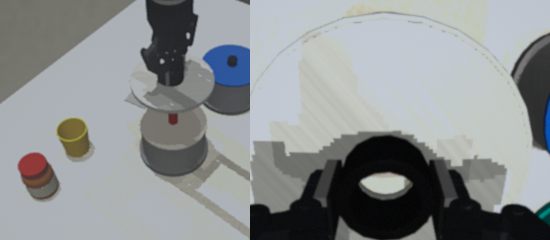

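The outer lid is held level about 47 mm above the red knob, at 2.7 N, which is its weight alone. The inner lid and its knob are still in the tub, and the cup and jar are where they were.

```bash
python3 -m jog '[[[0,0,0,0,0,0,0],[0,0,0,0,0,0,0],[0,0,0,0,0,0,0],[0,0,0,0,0,0,0]]]'; python3 -c "
from bench import job
print(job.hand_in())"
```

```text
time: 17.35
tool_pos: [583.9, -1.3, 220.8]
tcp_rot: [180.0, -0.0, -0.0]
ft_force: [-0.2, -0.4, -1.9]
finger_gap: 42.0
the job is handed in; nothing more can be done
None
```

I carried both lids by the red knob to the open tub and lowered them until the inner lid was home. Only then did I let go of the knob, take the black collar and lift the outer lid alone. I handed the job in at about 17 s with the outer lid still held; no verdict was given.

**Seating:** After release the knob top was at z 159–160 mm (159 expected). Its centre was within about 1 mm of the tub's axis by the wrist camera, and the plate was level.

**End state:** The outer lid is level (tilt about 0.002 rad), its underside about 128 mm above the inner lid's and about 47 mm clear of the knob. The wrist carries 2–3 N, which is the outer lid's weight alone. The last picture shows the inner lid's knob upright in the tub.

**Bystanders:** The cup, jar and closed tub looked undisturbed in the last picture. The spatula was last seen in place just before the final lift.

**Disagreements:** The three cameras differed by 2–5 mm on absolute positions, so I used knob-to-tub offsets instead. The finger opening read about 2 mm under the true widths (18 for the 20 mm knob, 42 for the 44 mm collar).

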